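Turn the carving to the index and lock the turntable brake

TASK

Bring the carved stone round to its working position: take the turntable's brake off by pressing the green tread of its pedal down, then turn the deck by its black push handle until the yellow mark on the deck points straight at the yellow pointer. Then press the red tread fully down so that the brake stays locked with the mark still at the pointer. Don't knock the carving, and leave the tools and other things on the bench where they are.

Things in the scene. Friction and masses are not known exactly. Their poses are not given: they have to be found in the camera images.
- turntable: fixed carver's turntable on a green cross frame. Origin on the deck's axis at bench level, x towards the yellow pointer, z up. Deck: dark grey disc 310 mm across, top 102 mm above the bench; slats under the carving rise to 122 mm. The pedal stands beside the deck: shaft parallel to y, its middle at x -40, y -245, 50 mm above the bench
- deck (a joint): deck angle (rad), anticlockwise from above positive; 0 = the deck's yellow mark at the pointer. It starts 0.7 to 1.4 rad short of it (negative). Brake off: turns with about 0.3 N m of friction (2 to 3 N at the handle) and stays where it is left. Brake on: held fast (about 4 N m)
- deck_mark (a point): yellow mark: a radial stripe 12 mm wide painted on the deck's top from 100 to 153 mm off the axis, in front of the carved face; this point is 150 mm from the axis and turns with the deck
- pointer (a point): tip of the fixed yellow arrow pointer that stands just outside the deck's rim at deck height, 162 mm from the axis and 100 mm above the bench
- handle (a point): upright black push handle on the deck: cylinder 28 mm across, 124 to 204 mm above the bench, 140 mm from the axis behind the carving (165 degrees anticlockwise from the mark). This point is on its centre line, 180 mm above the bench. The carving is at least 75 mm from its centre line
- brake_pedal (a joint): rocker pedal angle (rad): 0 = red tread down on its stop, locked (the start); 0.4 = green tread down on its stop, released. An over-centre spring keeps it at either end. Green: 4 to 6 N starts it, past 0.12 the spring carries it over. Red: about 12 to 14 N at first, less as it sinks; only below 0.12 (the last third) does the spring pull it down. Hard stops
- red_tread (a point): middle of the top face of the red (lock) tread, 60 x 66 mm, ribbed, on the pedal's side away from the pointer (-x of the turntable), 60 mm from the shaft; 59 mm above the bench when down, 83 mm when up; moves with the pedal, tilted 0.2 rad either way
- green_tread (a point): middle of the top face of the green (release) tread, the same size, on the other side (+x) of the shaft; about 83 mm above the bench at the start, 59 mm when down
- carving: the carved limestone pediment block fixed on the deck's slats: 96 mm deep (x), 192 mm wide (y), about 135 mm high, with its carved face towards the yellow mark (+x of the deck) and its top about 257 mm above the bench; origin under its centre, on the deck's axis. Fresh edges: do not push it
- mallet: round wooden carver's mallet standing on its head, handle up: head diameter 96, 228 tall; origin under its centre (mm); a bystander
- flat_chisel: steel chisel with a red band, 150 long, 14 thick, lying flat; origin under its middle, x along it (mm); a bystander
- claw_chisel: steel chisel with a blue band, 158 long, 14 thick, lying flat; origin under its middle, x along it (mm); a bystander
- rasp: steel rasp with a pale wooden grip, 245 long, 20 high, lying flat; origin under it, x along it (mm); a bystander
- water_bottle: clear bottle with black cap and yellow label, diameter 66, 205 tall, standing; origin under its centre (mm); a bystander
- try_square: joiner's square lying flat: dark wooden stock 120 x 20 x 16, steel blade 28 x 170; origin under the stock's middle (mm); a bystander
- offcut: loose limestone offcut 75 x 55 x 50; origin under its centre (mm); a bystander
- dust_brush: wooden dust brush 200 long, lying flat; origin under it, x along it (mm); a bystander

How it is judged:
On the way, in this order (a step that is already met when the one before it is completed fails the run):
1. the brake is released: green tread down on its stop, the deck not yet forced round (value of joint brake_pedal above 0.36 rad and distance of handle from where it was at the start of the episode below 0.02 m), for 0.1 s.
2. with the brake off, the deck is turned until its mark is at the pointer (within 0.07 rad, 4 degrees) (value of joint brake_pedal above 0.36 rad and value of joint deck between -0.07 and 0.07 rad), for 0.3 s.
3. the red tread is pressed down to its stop (value of joint brake_pedal below 0.03 rad and value of joint deck between -0.07 and 0.07 rad), for 0.2 s.
At the end, for the whole second after the job is handed in: The pedal stays with its red tread down (joint below 0.03 rad), the deck's mark is within 0.07 rad (4 degrees, about 10 mm at the rim) of the pointer and the deck is still; nothing else has moved more than 30 mm (all of step 3 and velocity of joint deck between -0.02 and 0.02 rad/s); the robot touches nothing.
It fails at once if the carving is knocked or pushed (more than 8 N) (contact force between any of the arm, the fingers and carving above 8 N).
It fails at once if a tool or other thing on the bench is moved more than 30 mm (distance of any of mallet, flat_chisel, claw_chisel, rasp, water_bottle, try_square, offcut, dust_brush from where it was at the start of the episode above 0.03 m).
It also fails if it takes over 59 s, if anything falls off the work surface, if the arm or the gripper's body presses on something with over 40 N, if the wrist force passes 120 N, or if a joint passes its speed limit or range.

ROBOT

A 6-joint arm with a two-finger parallel gripper is mounted at the origin on the work surface. World frame = base frame: x ahead of the robot, y to its left, z up, the work surface at z = 0. Lengths are in m, angles in rad, forces in N, time in s.
With the tool pointing down it reaches from about 0.375 to 0.9 m from the base axis. Payload 3.1 kg.
Tool frame: the origin (TCP) lies at the very end of the fingers, on their centre line; the grasp point (between the pads) lies 19 mm behind it (bot.grasp_offset is the distance from the TCP to the grasp point, in m); z points along the fingers, y is the line along which they close (so a half turn about z gives the same grasp; the last joint's range is limited). The gripper opens to 85 mm and grips with 20 to 120 N. Pads are 22 mm wide; open, the fingers measure 114 mm over their backs; the gripper's body (76 mm by 85 mm) begins 54 mm behind the grasp point. The pads swing forward as they close: fully open they stand 13 mm farther back than shut.
Start: joints at [1.056, 0.527, 1.433, -0, 1.181, -0.178], TCP at [0.206, 0.59, 0.231] pointing down, gripper open.
Joint ranges: [-3.08, 3.08], [-0.75, 2.2], [0.22, 2.44], [-1.43, 4.57], [0, 2.65], [-2.85, 2.85]. Speed limits (rad/s): [2.79, 2.79, 3.14, 3.14, 3.14, 3.14].

INTERFACE

Orientations are given as a unit quaternion [x, y, z, w].
In Python, from station import telemetry, eyes, bot gives the robot as it stands. The module is installed in compiled form; this text tells all that it offers.
- The arm moves only by the tool send_rows, never from a script. Its argument "series" is a list of rows, each a list of 7 numbers: the turn, a rotation vector about the tool's x, y, z in units of 6 degrees (1.0 is 6 degrees), then the shift along the tool's x, y, z in units of 40 mm (1.0 is 40 mm), then the finger opening in mm, from 0 to 85.4. A call has 1 to 5 rows; each row shifts and turns the commanded pose from where the row before left it, along the tool's axes as they then stand; what a row does not reach is not made up. A row lasts 1/12 s, in which the tool goes at most 41.7 mm and 7.16 degrees, less where a joint would pass 70% of its speed; a pose out of reach is approached as far as the arm can. A call is refused whole if a number of a shift passes 1 or a number of a turn 1, either way. A call with a gripper value outside its range is refused whole. The fingers move at their own pace and stop on an object; "grip_force" is the grip in N (left out, the last holds). Time passes only in rows, so rows that do not move let the fingers close. It gives the time, the measured TCP pose, the force, the opening and the grip force at its end, in the units of the state.
- telemetry.read_state(): the state, without advancing time (a new reading comes with each control period).
- eyes.capture(name): name is "side" or "top"; returns a dict with "img" (400x640x3 uint8, red, green, blue), "fx", "fy", "cx", "cy" (pixels), "cam_to_world" (4x4, takes a point from camera to world coordinates). Camera axes: x right, y down, z forward; pixel columns grow to the right and rows downward; lengths in m; the calibration is good to about 2 mm. A picture is of the moment at which its call begins. There is no depth.
- bot.hand_in(): hands the job in; it is judged then, once.
The state is a dict: "time": time; "joint_positions": joint angles; "joint_velocities": joint speeds; "joint_torque": joint torques, N m; "ee_pos": TCP position; "tool_rot": TCP orientation; "wrist_force": force on the tool from outside, world axes, zero at the start; "ft_torque": the same for the moment, N m; "opening": opening from 0.0 (shut) to 1.0 (fully open); "grip_force": force on a finger pad.
Only numpy, scipy, OpenCV 4.12 (cv2) and the standard library are available. Lean on these libraries where they do the work, as an engineer would, in place of code of your own. Each camera call takes 0.05 s, during which the arm holds its last target. There are 200 camera calls.

## Working session

There is one attempt and no reset: what is moved stays moved. The work goes in short steps, Python scripts to look and compute and a tool call to move; the robot and the scene stay as the last step left them, time stands still between calls to the robot, and variables do not carry over. Pictures are saved under pics/ and viewed, at most 10 in all, crops included, and the job is handed in when it is done.

Besides the shell and the picture viewer there is one more tool, called as name([rows], argument=value, ...), one row to a line, values as JSON. send_rows: Moves the arm, as the interface text tells. Its arguments: {"type":"object","properties":{"series":{"type":"array"},"grip_force":{"type":"number"}},"required":["series"]}

```bash
mkdir -p pics; python3 - <<'E'
from station import telemetry, eyes, bot
import cv2,numpy as np
for n in("top","side"):
    c=eyes.capture(n); cv2.imwrite(f"pics/{n}0.png",c["img"][:,:,::-1]); print(n,c["fx"],c["fy"],c["cx"],c["cy"]); print(np.round(c["cam_to_world"],4).tolist())
s=telemetry.read_state(); print(s)
E
```

```text
top 388.0092094824206 388.0092094824206 318.3574871482369 201.3109829710465
[[-0.0325, -0.9767, 0.2121, 0.318], [-0.9995, 0.0307, -0.0115, 0.0248], [0.0047, -0.2124, -0.9772, 1.2979], [0.0, 0.0, 0.0, 1.0]]
side 383.63930191012406 383.63930191012406 321.27534512564114 196.27807809582512
[[0.0264, -0.7244, 0.6889, -0.1379], [-0.9996, -0.0099, 0.0279, 0.0162], [-0.0134, -0.6893, -0.7243, 0.8702], [0.0, 0.0, 0.0, 1.0]]
{'time': 0.1, 'joint_positions': array([ 1.05649398e+00,  5.28383828e-01,  1.43378271e+00, -5.48435675e-07,
        1.18142850e+00, -1.78521483e-01]), 'joint_velocities': array([ 0.00022182, -0.00311084, -0.00182215,  0.00044687, -0.00081991,
       -0.00054807]), 'joint_torque': array([-3.24177608e-04, -4.43306208e+01, -1.78586286e+01, -2.32364091e-04,
        3.97317359e-03, -9.60273866e-06]), 'ee_pos': array([0.20559864, 0.58952064, 0.23042225]), 'tool_rot': array([ 1.67102627e-01,  9.85938999e-01, -9.41803512e-04, -3.39690961e-04]), 'wrist_force': array([-0.00596288,  0.28931636,  0.24831427]), 'ft_torque': array([ 0.02892984, -0.04156595,  0.02602419]), 'grip_force': 0.0, 'opening': 1.0019270511843816}
```

View pics/top0.png

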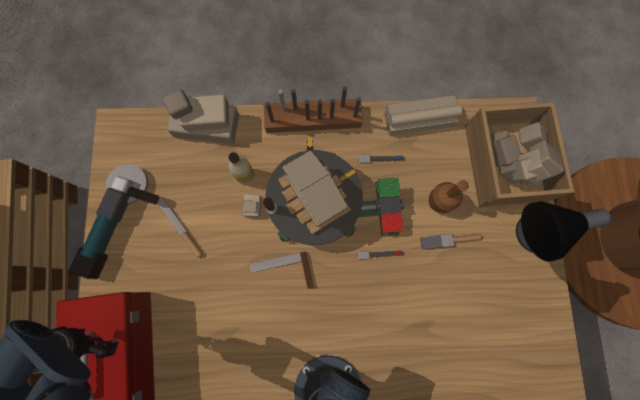

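View pics/side0.png

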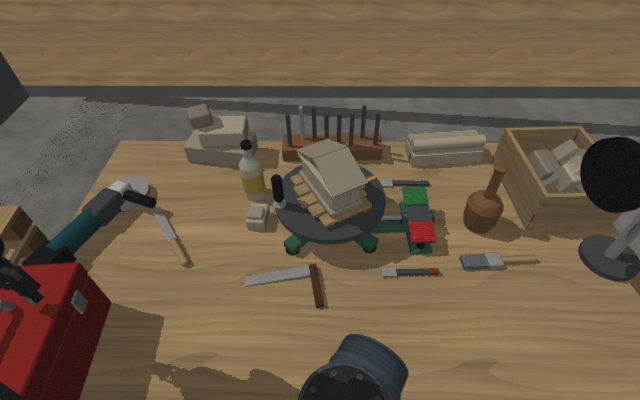

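```bash
cat > h.py <<'E'
import cv2,numpy as np
from station import telemetry, eyes, bot
def ray(c,u,v,z):
    T=c["cam_to_world"]; d=T[:3,:3]@[(u-c["cx"])/c["fx"],(v-c["cy"])/c["fy"],1]; o=T[:3,3]
    return o+d*(z-o[2])/d[2]
def blobs(c,lo,hi,roi,amin=8):
    m=cv2.inRange(cv2.cvtColor(c["img"],cv2.COLOR_RGB2HSV),lo,hi)
    x0,y0,x1,y1=roi; k=np.zeros_like(m); k[y0:y1,x0:x1]=m[y0:y1,x0:x1]
    n,l,s,ce=cv2.connectedComponentsWithStats(k)
    return [(s[i].tolist(),ce[i]) for i in range(1,n) if s[i][4]>=amin]
E
python3 - <<'E'
from h import *
R={"top":(240,130,430,250),"side":(250,140,450,260)}
C={n:eyes.capture(n) for n in R}
for n,c in C.items():
    for nm,lo,hi,z in(("green",(50,150,40),(70,255,255),.083),("red",(0,170,60),(6,255,255),.059),("red2",(174,170,60),(180,255,255),.059),("yel",(14,170,110),(32,255,255),.1),("blk",(0,0,0),(180,255,22),.204)):
        for s,ce in blobs(c,lo,hi,R[n]): print(n,nm,s,ce.round(1),ray(c,*ce,z).round(4))
t=C["top"]["img"][120:260,235:425,::-1]; cv2.imwrite("pics/t1.png",cv2.resize(t,None,fx=4,fy=4,interpolation=cv2.INTER_CUBIC))
E
```

```text
top red [382, 213, 21, 20, 362] [391.8 222.4] [ 0.5096 -0.2247  0.059 ]
top yel [307, 137, 5, 10, 33] [309.2 141.7] [0.7783 0.0343 0.1   ]
top yel [345, 170, 10, 7, 28] [349.6 173.2] [ 0.6672 -0.0925  0.1   ]
side red [409, 222, 27, 20, 471] [421.7 231.3] [ 0.5081 -0.2246  0.059 ]
side blk [272, 178, 11, 23, 161] [277.3 189.8] [0.5161 0.1499 0.204 ]
side blk [417, 244, 7, 4, 20] [420.  245.4] [ 0.3545 -0.172   0.204 ]
```

View pics/t1.png

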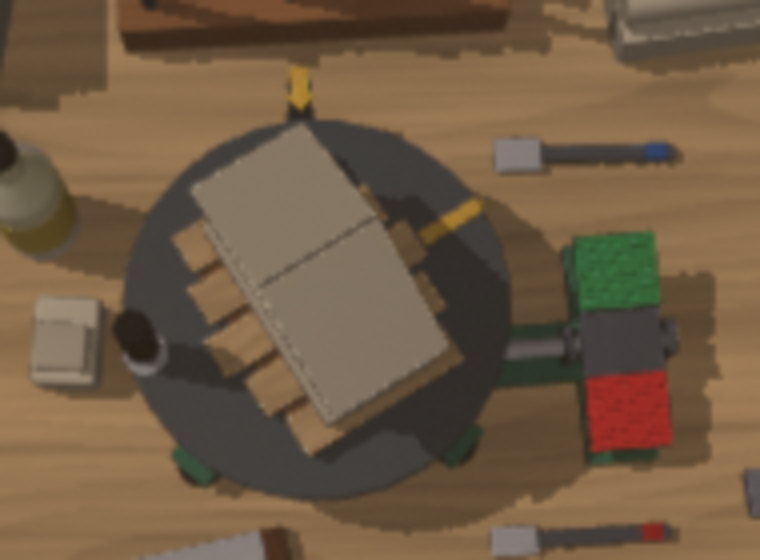

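```bash
python3 - <<'E'
from h import *
C={n:eyes.capture(n) for n in("top","side")}
for n,roi in(("top",(370,170,420,215)),("side",(395,180,440,220))):
    for s,ce in blobs(C[n],(45,110,40),(85,255,255),roi,30): print(n,"green",s,ce.round(1),ray(C[n],*ce,.083).round(4))
c=C["top"]
P=lambda u,v,z:ray(c,235+(u-1.5)/4,120+(v-1.5)/4,z)
P={"tip":P(301,113,.1),"centre":P(317,309,.102),"mark_out":P(481,206,.102),"mark_in":P(424,238,.102),"handle":P(133,323,.204),"green":P(617,272,.083),"red":ray(c,391.8,222.4,.059)}
for k,v in P.items(): print(k,v.round(4))
src=np.array([[.162,0],[.0,0],[.019,-.245],[-.099,-.245]]); dst=np.array([P[k][:2] for k in("tip","centre","green","red")])
a=src-src.mean(0); b=dst-dst.mean(0)
th=np.arctan2((a[:,0]*b[:,1]-a[:,1]*b[:,0]).sum(),(a*b).sum()); R=np.array([[np.cos(th),-np.sin(th)],[np.sin(th),np.cos(th)]])
t=dst.mean(0)-R@src.mean(0); print("yaw",th,"origin",t); print("res",((src@R.T+t)-dst).round(4).tolist())
for k in("mark_out","mark_in","handle"):
    d=R.T@(P[k][:2]-t); print(k,np.hypot(*d),np.degrees(np.arctan2(d[1],d[0])))
E
```

```text
top green [379, 178, 21, 19, 329] [388.6 187.4] [ 0.6206 -0.2179  0.083 ]
side green [403, 186, 25, 19, 407] [415.1 195.4] [ 0.6177 -0.2186  0.083 ]
tip [0.7569 0.0325 0.1   ]
centre [0.5924 0.0244 0.102 ]
mark_out [ 0.673  -0.1097  0.102 ]
mark_in [ 0.6478 -0.0628  0.102 ]
handle [0.5628 0.1574 0.204 ]
green [ 0.6198 -0.2188  0.083 ]
red [ 0.5097 -0.2248  0.059 ]
yaw 0.046306045290250314 origin [0.59351982 0.02474747]
res [[-0.0015, -0.0003], [0.0012, 0.0003], [0.0041, -0.0003], [-0.0037, 0.0002]]
mark_out 0.15615412300429715 -62.0651477302957
mark_in 0.10298274691575122 -60.831290552632346
handle 0.136156298698343 100.40292267507624
```

send_rows([
  [0,0,0,0,0,-1,0],
  [0,0,0,0,0,-1,0],
  [0,0,0,0,0,-1,0],
  [0,0,0,-0.7,-0.66,0,0],
  [0,0,0,-0.7,-0.66,0,0],
])

```text
time: 0.72
ee_pos: [0.2421, 0.5237, 0.3548]
tool_rot: [0.165, 0.986, 0.004, 0.002]
wrist_force: [0.7, -0.2, -0.1]
opening: 0.305
grip_force: 0.0
```

send_rows([
  [0,0,0,-0.7,-0.66,0,0],
  [0,0,0,-0.7,-0.66,0,0],
  [0,0,0,-0.7,-0.66,0,0],
  [0,0,0,-0.7,-0.66,0,0],
  [0,0,0,-0.7,-0.66,0,0],
])

```text
time: 1.13
ee_pos: [0.3304, 0.3493, 0.3515]
tool_rot: [0.167, 0.986, 0.0, 0.0]
wrist_force: [1.5, 0.5, -0.1]
opening: 0.001
grip_force: 0.0
```

send_rows([
  [0,0,0,-0.7,-0.66,0,0],
  [0,0,0,-0.7,-0.66,0,0],
  [0,0,0,-0.7,-0.66,0,0],
  [0,0,0,-0.7,-0.66,0,0],
  [0,0,0,-0.7,-0.66,0,0],
])

```text
time: 1.55
ee_pos: [0.4191, 0.1785, 0.3516]
tool_rot: [0.167, 0.986, 0.0, 0.0]
wrist_force: [-0.2, 1.3, 0.4]
opening: 0.002
grip_force: 0.0
```

send_rows([
  [0,0,0,-0.7,-0.66,0,0],
  [0,0,0,-0.7,-0.66,0,0],
  [0,0,0,-0.7,-0.66,0,0],
  [0,0,0,-0.7,-0.66,0,0],
  [0,0,0,-0.7,-0.66,0,0],
])

```text
time: 1.97
ee_pos: [0.5079, 0.0076, 0.3515]
tool_rot: [0.167, 0.986, 0.0, 0.0]
wrist_force: [1.0, 0.6, 0.8]
opening: 0.001
grip_force: 0.0
```

send_rows([
  [0,0,0,-0.7,-0.66,0,0],
  [0,0,0,-0.7,-0.66,0,0],
  [0,0,0,-0.7,-0.66,0,0],
  [0,0,0,-0.7,-0.66,0,0],
  [0,0,0,0,0,0,0],
])

```text
time: 2.38
ee_pos: [0.5814, -0.134, 0.3506]
tool_rot: [0.17, 0.985, -0.002, 0.002]
wrist_force: [0.3, 0.1, 0.4]
opening: 0.003
grip_force: 0.0
```

send_rows([
  [0,0,0,-0.6,-0.54,0,0],
  [0,0,0,-0.6,-0.54,0,0],
  [0,0,0,-0.6,-0.54,0,0],
  [0,0,0,0,0,1,0],
  [0,0,0,0,0,1,0],
])

```text
time: 2.8
ee_pos: [0.6275, -0.2148, 0.2731]
tool_rot: [0.168, 0.986, -0.001, 0.004]
wrist_force: [-0.1, 0.8, -0.3]
opening: 0.001
grip_force: 0.0
```

send_rows([
  [0,0,0,0,0,1,0],
  [0,0,0,0,0,1,0],
  [0,0,0,0,0,1,0],
  [0,0,0,0,0,0.5,0],
  [0,0,0,0,0,0,0],
])

```text
time: 3.22
ee_pos: [0.6209, -0.2095, 0.1251]
tool_rot: [0.167, 0.986, 0.002, -0.006]
wrist_force: [-0.3, 0.3, -0.9]
opening: -0.001
grip_force: 0.0
```

send_rows([
  [0,0,0,0,0,0.3,0],
  [0,0,0,0,0,0.3,0],
  [0,0,0,0,0,0.3,0],
  [0,0,0,0,0,0.2,0],
  [0,0,0,0,0,0.2,0],
])

```text
time: 3.63
ee_pos: [0.6267, -0.2123, 0.0801]
tool_rot: [0.167, 0.986, -0.0, 0.002]
wrist_force: [2.5, 1.5, 6.7]
opening: 0.002
grip_force: 2.8
```

send_rows([
  [0,0,0,0,0,0.2,0],
  [0,0,0,0,0,0.1,0],
  [0,0,0,0,0,0,0],
  [0,0,0,0,0,0,0],
])

```text
time: 3.97
ee_pos: [0.6244, -0.2119, 0.0669]
tool_rot: [0.167, 0.986, 0.0, -0.001]
wrist_force: [0.0, 0.6, -0.1]
opening: 0.002
grip_force: 0.0
```

send_rows([
  [0,0,0,0,0,-1,0],
  [0,0,0,0,0,-1,0],
  [0,0,0,0,0,-1,0],
  [0,0,0,0,0,-1,0],
  [0,0,0,0,0,-1,0],
])

```text
time: 4.38
ee_pos: [0.6245, -0.2119, 0.2695]
tool_rot: [0.167, 0.986, -0.0, -0.0]
wrist_force: [1.3, 0.2, 0.4]
opening: -0.002
grip_force: 0.0
```

send_rows([
  [0,0,0,0,0,-1,0],
  [0,0,0,0,0,-1,0],
  [0,0,0,0,0,-0.5,0],
  [0,0,0,0,0,0,0],
])

```text
time: 4.72
ee_pos: [0.6272, -0.2132, 0.3752]
tool_rot: [0.167, 0.986, -0.002, 0.007]
wrist_force: [0.5, -0.7, -0.5]
opening: 0.004
grip_force: 0.0
```

```bash
python3 - <<'E'
from h import *
c=eyes.capture("side"); print(telemetry.read_state()["ee_pos"])
for s,ce in blobs(c,(0,170,60),(6,255,255),(390,140,450,260)): print("red",s,ce.round(1),ray(c,*ce,.083).round(4))
for s,ce in blobs(c,(45,110,40),(85,255,255),(395,180,440,220),30): print("green",s,ce.round(1),ray(c,*ce,.059).round(4))
cv2.imwrite("pics/s2.png",cv2.resize(c["img"][130:270,250:450,::-1],None,fx=4,fy=4))
E
```

```text
[ 0.62593193 -0.21262074  0.37154045]
red [409, 217, 29, 15, 354] [422.7 223.7] [ 0.5145 -0.2239  0.083 ]
green [401, 193, 26, 13, 268] [413.3 199.2] [ 0.6258 -0.2184  0.059 ]
```

View pics/s2.png

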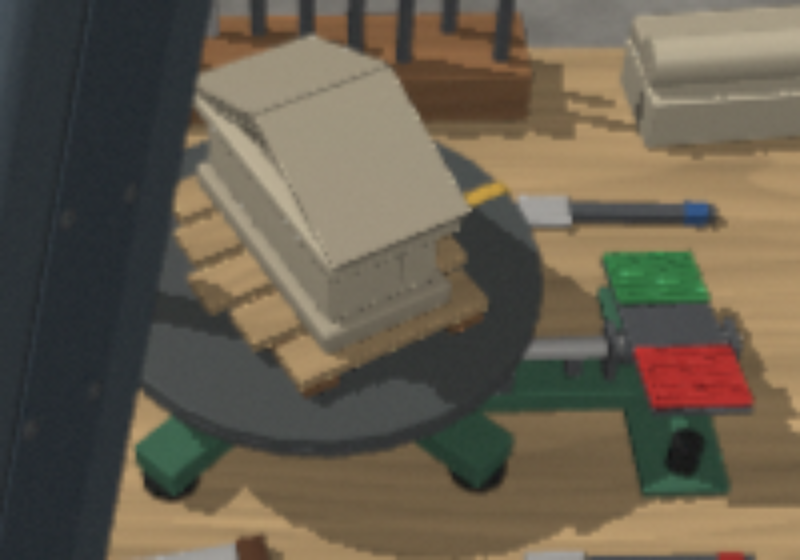

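send_rows([
  [0,0,0,0.46,0.83,0,60],
  [0,0,0,0.46,0.83,0,60],
  [0,0,0,0.46,0.83,0,60],
  [0,0,0,0.46,0.83,0,60],
  [0,0,0,0.46,0.83,0,60],
])

```text
time: 5.18
ee_pos: [0.591, -0.0233, 0.3651]
tool_rot: [0.167, 0.986, 0.0, -0.002]
wrist_force: [-0.0, 0.6, -0.8]
opening: 0.693
grip_force: 0.0
```

send_rows([
  [0,0,0,0.46,0.83,0,60],
  [0,0,0,0.46,0.83,0,60],
  [0,0,0,0.46,0.83,0,60],
  [0,0,0,0.46,0.83,0,60],
  [0,0,0,0.46,0.83,0,60],
])

```text
time: 5.6
ee_pos: [0.5589, 0.1635, 0.3653]
tool_rot: [0.167, 0.986, -0.001, -0.002]
wrist_force: [1.0, -0.6, 0.4]
opening: 0.699
grip_force: 0.0
```

send_rows([
  [0,0,0.96,0,0,0,60],
  [0,0,0.96,0,0,0,60],
  [0,0,0.96,0,0,0,60],
  [0,0,0.96,0,0,0,60],
  [0,0,0.96,0,0,0,60],
])

```text
time: 6.02
ee_pos: [0.5593, 0.1621, 0.3651]
tool_rot: [0.409, 0.912, -0.001, -0.002]
wrist_force: [0.5, 0.6, 0.7]
opening: 0.701
grip_force: 0.0
```

send_rows([
  [0,0,0.96,0,0,0,60],
  [0,0,0.96,0,0,0,60],
  [0,0,0.96,0,0,0,60],
  [0,0,0.96,0,0,0,60],
  [0,0,0.96,0,0,0,60],
])

```text
time: 6.43
ee_pos: [0.5594, 0.1618, 0.3651]
tool_rot: [0.623, 0.782, -0.002, -0.002]
wrist_force: [-0.2, 0.5, -0.2]
opening: 0.698
grip_force: 0.0
```

send_rows([
  [0,0,0,0,0,0,60],
  [0,0,0,0,0,0,60],
  [0,0,0,0,0,0,60],
])

```text
time: 6.68
ee_pos: [0.5601, 0.1619, 0.3663]
tool_rot: [0.621, 0.784, -0.001, -0.001]
wrist_force: [-0.9, -0.2, 0.2]
opening: 0.702
grip_force: 0.0
```

```bash
cat >> h.py <<'E'
from scipy.spatial.transform import Rotation as Ro
O=np.array([.5935,.0247])
def to(target):
    s=telemetry.read_state(); R=Ro.from_quat(s["tool_rot"]).as_matrix()
    print("pos",s["ee_pos"].round(4),"yaxis",np.degrees(np.arctan2(R[1,1],R[0,1])).round(1),"tilt",R[:,2].round(3),"open",s["opening"],"units",(R.T@(np.array(target)-s["ee_pos"])/.04).round(2))
E
python3 - <<'E'
from h import *
to([.561,.161,.18])
E
```

```text
pos [0.5601 0.1619 0.3663] yaxis 13.3 tilt [-0.002 -0.    -1.   ] open 0.7020811684013848 units [-0.03  0.03  4.66]
```

send_rows([
  [0,0,0,0,0,1,60],
  [0,0,0,0,0,1,60],
  [0,0,0,0,0,1,60],
  [0,0,0,0,0,0.5,60],
  [0,0,0,0,0,0.3,60],
])

```text
time: 7.1
ee_pos: [0.558, 0.1618, 0.2112]
tool_rot: [0.621, 0.784, -0.003, -0.003]
wrist_force: [-0.3, -0.1, 0.4]
opening: 0.704
grip_force: 0.0
```

send_rows([
  [0,0,0,0,0,0.3,60],
  [0,0,0,0,0,0.3,60],
  [0,0,0,0,0,0.25,60],
  [0,0,0,0,0,0,60],
])

```text
time: 7.43
ee_pos: [0.5591, 0.1618, 0.179]
tool_rot: [0.621, 0.784, -0.002, -0.002]
wrist_force: [-0.4, -0.4, 0.3]
opening: 0.707
grip_force: 0.0
```

```bash
python3 - <<'E'
from h import *
to([.561,.161,.18]); print(telemetry.read_state()["wrist_force"])
a=eyes.capture("side")["img"];b=eyes.capture("top")["img"]
f=lambda i:cv2.resize(i[:,:,::-1],None,fx=3,fy=3)
cv2.imwrite("pics/p3.png",np.hstack([f(a[110:270,210:340]),f(b[110:270,210:340])]))
E
```

```text
pos [0.5591 0.1618 0.179 ] yaxis 13.2 tilt [-0.005 -0.    -1.   ] open 0.7070884434433661 units [-0.03  0.04 -0.03]
[-0.40151719 -0.38857652  0.34980493]
```

View pics/p3.png

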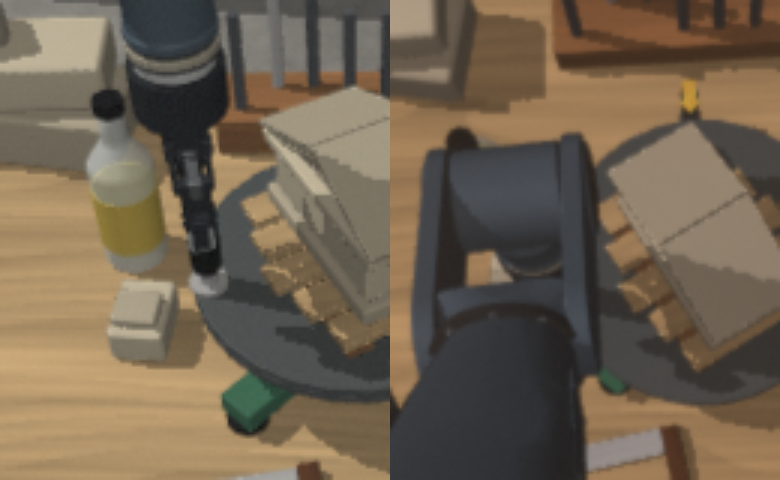

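send_rows([
  [0,0,0,0,0,0,36],
  [0,0,0,0,0,0,36],
  [0,0,0,0,0,0,36],
  [0,0,-0.5,-0.005,-0.18,0,36],
  [0,0,-0.5,-0.005,-0.18,0,36],
], grip_force=20)

```text
time: 7.95
ee_pos: [0.5499, 0.1583, 0.1824]
tool_rot: [0.579, 0.816, 0.003, 0.003]
wrist_force: [4.6, 0.1, -1.2]
opening: 0.424
grip_force: 1.7
```

send_rows([
  [0,0,-0.5,-0.005,-0.18,0,36],
  [0,0,-0.5,-0.005,-0.18,0,36],
  [0,0,-0.5,-0.005,-0.18,0,36],
  [0,0,-0.5,-0.005,-0.18,0,36],
  [0,0,-0.5,-0.005,-0.18,0,36],
])

```text
time: 8.37
ee_pos: [0.5173, 0.1417, 0.1825]
tool_rot: [0.467, 0.884, 0.002, 0.003]
wrist_force: [4.0, -0.6, -0.8]
opening: 0.421
grip_force: 1.5
```

```bash
cat >> h.py <<'E'
def pol():
    s=telemetry.read_state(); R=Ro.from_quat(s["tool_rot"]).as_matrix(); d=s["ee_pos"][:2]-O
    print("r",np.hypot(*d).round(4),"ang",np.degrees(np.arctan2(d[1],d[0])).round(1),"yaxis",np.degrees(np.arctan2(R[1,1],R[0,1])).round(1),"z",s["ee_pos"][2],"open",s["opening"]*85.4,"F",s["wrist_force"].round(1))
E
python3 -c "
from h import *
pol()"
```

```text
r 0.1396 ang 123.1 yaxis 34.3 z 0.18251238150759344 open 35.94274322211626 F [ 4.  -0.6 -0.8]
```

send_rows([
  [0,0,-0.5,-0.005,-0.18,0,36],
  [0,0,-0.5,-0.005,-0.18,0,36],
  [0,0,-0.5,-0.005,-0.18,0,36],
  [0,0,-0.5,-0.005,-0.18,0,36],
  [0,0,-0.5,-0.005,-0.18,0,36],
])

```text
time: 8.78
ee_pos: [0.4906, 0.118, 0.1826]
tool_rot: [0.348, 0.938, 0.002, 0.003]
wrist_force: [3.2, 1.1, -0.0]
opening: 0.422
grip_force: 1.4
```

send_rows([
  [0,0,-0.5,-0.005,-0.18,0,36],
  [0,0,-0.5,-0.005,-0.18,0,36],
  [0,0,-0.5,-0.005,-0.18,0,36],
  [0,0,-0.5,-0.005,-0.18,0,36],
  [0,0,0,0,0,0,36],
])

```text
time: 9.2
ee_pos: [0.472, 0.0937, 0.1821]
tool_rot: [0.249, 0.969, 0.0, 0.001]
wrist_force: [0.2, -0.1, 0.2]
opening: 0.422
grip_force: 0.0
```

```bash
python3 - <<'E'
from h import *
pol()
c=eyes.capture("top")
for s,ce in blobs(c,(14,150,70),(32,255,255),(270,130,370,200)): print("yel",s,ce.round(1),ray(c,*ce,.1).round(4))
cv2.imwrite("pics/p4.png",cv2.resize(c["img"][120:260,240:430,::-1],None,fx=4,fy=4))
E
```

```text
r 0.1397 ang 150.4 yaxis 61.2 z 0.1821276937348387 open 36.072990245686526 F [ 0.2 -0.1  0.2]
yel [307, 137, 6, 11, 48] [309.4 141.6] [0.7785 0.0336 0.1   ]
yel [319, 150, 7, 17, 59] [322.4 157.7] [ 0.7219 -0.0071  0.1   ]
```

View pics/p4.png

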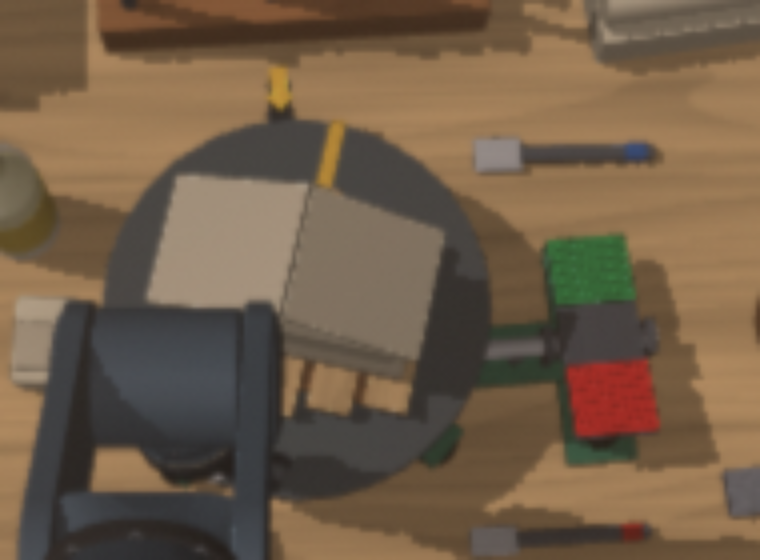

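send_rows([
  [0,0,-0.5,-0.005,-0.18,0,36],
  [0,0,-0.5,-0.005,-0.18,0,36],
  [0,0,-0.5,-0.005,-0.18,0,36],
  [0,0,-0.25,-0.002,-0.092,0,36],
  [0,0,-0.25,-0.002,-0.092,0,36],
])

```text
time: 9.67
ee_pos: [0.4608, 0.0683, 0.1817]
tool_rot: [0.147, 0.989, 0.001, 0.0]
wrist_force: [1.9, 3.0, -0.4]
opening: 0.426
grip_force: 1.4
```

send_rows([
  [0,0,-0.25,-0.002,-0.092,0,36],
  [0,0,-0.25,-0.002,-0.092,0,36],
  [0,0,-0.25,-0.002,-0.092,0,36],
  [0,0,0,0,0,0,36],
  [0,0,0,0,0,0,36],
])

```text
time: 10.08
ee_pos: [0.4577, 0.057, 0.1814]
tool_rot: [0.108, 0.994, -0.0, -0.0]
wrist_force: [1.3, 0.7, -0.0]
opening: 0.421
grip_force: 0.0
```

```bash
cat >> h.py <<'E'
def mark():
    c=eyes.capture("top")
    for s,ce in blobs(c,(14,150,70),(32,255,255),(270,130,370,200)):
        d=ray(c,*ce,.101)[:2]-O; print("yel",s,ce.round(1),"ang",np.degrees(np.arctan2(d[1],d[0])).round(2),np.hypot(*d).round(3))
E
python3 -c "
from h import *
pol();mark()"
```

```text
r 0.1396 ang 166.6 yaxis 77.6 z 0.18143399190914095 open 35.96647638202897 F [ 1.3  0.7 -0. ]
yel [307, 137, 6, 11, 48] [309.4 141.6] ang 2.76 0.185
yel [311, 149, 4, 17, 58] [312.3 157.2] ang 0.33 0.131
```

send_rows([
  [0,0,-0.2,0,-0.073,0,36],
  [0,0,-0.2,0,-0.073,0,36],
  [0,0,0,0,0,0,36],
  [0,0,0,0,0,0,36],
])

```text
time: 10.47
ee_pos: [0.4565, 0.0512, 0.1813]
tool_rot: [0.087, 0.996, -0.0, -0.0]
wrist_force: [-1.2, -0.2, -0.2]
opening: 0.424
grip_force: 0.0
```

```bash
python3 -c "
from h import *
pol();mark()"
```

```text
r 0.1395 ang 169.0 yaxis 80.0 z 0.18128952258750075 open 36.23580595253634 F [-1.2 -0.2 -0.2]
yel [307, 136, 6, 12, 49] [309.4 141.5] ang 2.74 0.185
yel [309, 149, 5, 17, 56] [310.8 156.3] ang 2.42 0.134
```

send_rows([
  [0,0,0,0,0,0,60],
  [0,0,0,0,0,0,60],
  [0,0,0,0,0,-0.5,60],
  [0,0,0,0,0,-1,60],
  [0,0,0,0,0,-1,60],
])

```text
time: 10.93
ee_pos: [0.4552, 0.0514, 0.2813]
tool_rot: [0.087, 0.996, 0.0, -0.003]
wrist_force: [1.2, -0.8, -0.2]
opening: 0.706
grip_force: 0.0
```

send_rows([
  [0,0,0,0,0,-1,0],
  [0,0,0,0,0,-1,0],
  [0,0,0,-0.33,-0.94,0,0],
  [0,0,0,-0.33,-0.94,0,0],
  [0,0,0,-0.33,-0.94,0,0],
])

```text
time: 11.35
ee_pos: [0.4764, -0.0674, 0.3627]
tool_rot: [0.085, 0.996, -0.0, 0.002]
wrist_force: [0.5, 0.0, -0.1]
opening: 0.004
grip_force: 0.0
```

send_rows([
  [0,0,0,-0.33,-0.94,0,0],
  [0,0,0,-0.33,-0.94,0,0],
  [0,0,0,-0.33,-0.94,0,0],
  [0,0,0,-0.33,-0.94,0,0],
  [0,0,0,0,0,0,0],
])

```text
time: 11.77
ee_pos: [0.5033, -0.2314, 0.3607]
tool_rot: [0.09, 0.996, -0.002, 0.001]
wrist_force: [0.6, 0.5, -0.9]
opening: -0.002
grip_force: 0.0
```

```bash
python3 -c "
from h import *
to([.502,-.224,.105]);mark()"
```

```text
pos [ 0.5033 -0.2314  0.3607] yaxis 79.7 tilt [ 0.001 -0.005 -1.   ] open -0.0018029557132527656 units [0.08 0.21 6.39]
yel [307, 137, 6, 11, 48] [309.3 141.5] ang 2.84 0.185
yel [309, 149, 5, 16, 56] [310.7 156.2] ang 2.48 0.135
```

send_rows([
  [0,0,0,0,0.1,1,0],
  [0,0,0,0,0,1,0],
  [0,0,0,0,0,1,0],
  [0,0,0,0,0,1,0],
  [0,0,0,0,0,1,0],
])

```text
time: 12.23
ee_pos: [0.5025, -0.2184, 0.1602]
tool_rot: [0.086, 0.996, 0.0, 0.0]
wrist_force: [0.5, -0.4, -0.6]
opening: -0.004
grip_force: 0.0
```

send_rows([
  [0,0,0,0,0,0.8,0],
  [0,0,0,0,0,0.3,0],
  [0,0,0,0,0,0.2,0],
  [0,0,0,0,0,0.2,0],
  [0,0,0,0,0,0,0],
])

```text
time: 12.65
ee_pos: [0.5027, -0.2192, 0.1007]
tool_rot: [0.086, 0.996, 0.0, -0.001]
wrist_force: [0.1, 0.2, 0.4]
opening: 0.0
grip_force: 0.0
```

```bash
python3 -c "
from h import *
to([.502,-.224,.056]);pol();mark()"
```

```text
pos [ 0.5027 -0.2192  0.1007] yaxis 80.1 tilt [-0.001  0.001 -1.   ] open 0.00039763552243201954 units [-0.01 -0.12  1.12]
r 0.2602 ang -110.4 yaxis 80.1 z 0.10072775154840938 open 0.03395807361569447 F [0.1 0.2 0.4]
yel [307, 136, 6, 11, 47] [309.3 141.3] ang 2.77 0.186
yel [309, 149, 5, 16, 55] [310.8 156.2] ang 2.43 0.135
```

send_rows([
  [0,0,0,0,0,0.25,0],
  [0,0,0,0,0,0.2,0],
  [0,0,0,0,0,0.2,0],
  [0,0,0,0,0,0.2,0],
  [0,0,0,0,0,0.1,0],
])

```text
time: 13.12
ee_pos: [0.5015, -0.22, 0.0632]
tool_rot: [0.087, 0.996, 0.0, -0.001]
wrist_force: [-2.2, -0.1, 1.6]
opening: 0.001
grip_force: 0.9
```

send_rows([
  [0,0,0,0,0,0.1,0],
  [0,0,0,0,0,0.1,0],
  [0,0,0,0,0,0.05,0],
  [0,0,0,0,0,0,0],
  [0,0,0,0,0,0,0],
])

```text
time: 13.53
ee_pos: [0.5029, -0.2202, 0.0585]
tool_rot: [0.086, 0.996, -0.001, 0.001]
wrist_force: [-9.8, 2.9, 38.9]
opening: -0.0
grip_force: 19.9
```

Firm against the stop (39 N). Back off and check.

send_rows([
  [0,0,0,0,0,-0.5,0],
  [0,0,0,0,0,-1,0],
  [0,0,0,0,0,-1,0],
  [0,0,0,0,0,-1,0],
  [0,0,0,0,0,-1,0],
])

```text
time: 13.95
ee_pos: [0.5032, -0.2199, 0.2352]
tool_rot: [0.087, 0.996, -0.0, 0.001]
wrist_force: [1.2, -0.1, -0.1]
opening: 0.001
grip_force: 0.0
```

send_rows([
  [0,0,0,0,0,-1,0],
  [0,0,0,0,0,-1,0],
  [0,0,0,0,0,-1,0],
  [0,0,0,0,0,0,0],
  [0,0,0,0,0,0,0],
])

```text
time: 14.37
ee_pos: [0.5046, -0.2208, 0.3565]
tool_rot: [0.087, 0.996, -0.002, 0.004]
wrist_force: [-0.3, -0.3, -0.7]
opening: -0.004
grip_force: 0.0
```

```bash
python3 - <<'E'
from h import *
pol();mark();c=eyes.capture("side")
for s,ce in blobs(c,(0,170,60),(6,255,255),(390,140,450,260)): print("red",s,ce.round(1))
for s,ce in blobs(c,(45,110,40),(85,255,255),(395,180,440,220),30): print("green",s,ce.round(1))
cv2.imwrite("pics/p5.png",c["img"][:,:,::-1])
E
```

```text
r 0.2611 ang -109.9 yaxis 80.1 z 0.35646035136521653 open -0.30530323887374355 F [-0.3 -0.3 -0.7]
yel [307, 137, 6, 11, 48] [309.4 141.6] ang 2.76 0.185
yel [309, 149, 4, 16, 55] [310.7 156.1] ang 2.52 0.135
red [409, 222, 27, 20, 467] [421.8 231.3]
green [403, 186, 25, 19, 406] [415.1 195.4]
```

View pics/p5.png

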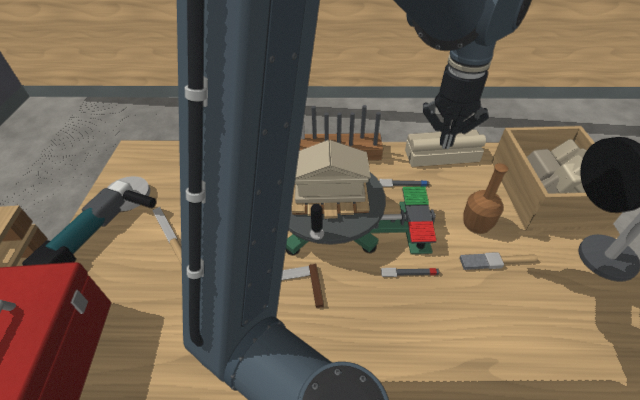

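The pedal's red (421.8, 231.3) and green (415.1, 195.4) treads sit exactly where they did at the start, so it is locked. The carving faces the pointer, the mark is 0.3° off it, and the arm is clear.

```bash
python3 -c "
from station import bot
print(bot.hand_in())"
```

```text
the job is handed in; nothing more can be done
None
```

The job is handed in: I released the brake, turned the deck until its mark measured about 0.3° from the pointer, and pressed the red tread to its stop so the brake is locked; the arm is clear, the tools I could see hadn't moved, and no verdict came back.

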